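Jack the plant rack's deck up to its stops and hold it there

ROBOT

A 6-joint arm with a two-finger parallel gripper is mounted at the origin on the work surface. World frame = base frame: x ahead of the robot, y to its left, z up, the work surface at z = 0. Lengths are in mm, angles in rad, forces in N, time in s.
With the tool pointing down it reaches from about 400 to 925 mm from the base axis. Payload 12.5 kg.
Tool frame: the origin (TCP) lies at the centre of the arm's flange, where the gripper is bolted on; the fingertips stand 190 mm ahead of it and the grasp point (between the pads) lies env.grip_point_offset ahead of it (env.grip_point_offset is the distance from the TCP to the grasp point, in mm); z points along the fingers, x is the direction in which the jaws open and shut, and the axes are right-handed (so a half turn about z gives the same grasp; the last joint's range is limited). The gripper opens to 95 mm and grips with 3 to 60 N. Pads are 20 mm wide; open, the fingers measure 119 mm over their backs; the gripper's body (75 mm by 180 mm) begins 59 mm behind the grasp point.
Start: joints at [1.236, 0.491, 1.559, -0, 1.092, -0.106], TCP at [141.731, 608.718, 404.761] pointing down, gripper open.
Joint ranges: [-3.1, 3.1], [-0.84, 2.19], [0.05, 2.79], [-1.13, 4.28], [0.06, 2.93], [-2.69, 2.69]. Speed limits (rad/s): [2.22, 2.22, 2.79, 3.14, 3.14, 3.14].

INTERFACE

Orientations are given as [roll, pitch, yaw] about the fixed x, y, z axes, in that order (R = Rz(yaw) Ry(pitch) Rx(roll)).
In Python, from cell import state, read_camera, camera_model, job_done, env gives the robot as it stands.
- The arm moves only by the tool arm_command, never from a script. Its argument "steps" is a list of rows, each a list of 6 numbers: the shift along the tool's x, y, z in cm, then the turn, a rotation vector about the tool's x, y, z in degrees. In form: [[dx, dy, dz, rx, ry, rz], ...]. A call has 1 to 12 rows; each row is the pose to reach, as a shift and turn from the pose commanded when the call began, along the tool's axes at that moment; what a row does not reach only later rows make up. A row lasts 1/12 s, in which the tool goes at most 41.7 mm and 7.16 degrees, less where a joint would pass 70% of its speed; a pose out of reach is approached as far as the arm can. A call with a gripper value outside its range is refused whole. "jaw" is the finger opening in cm, from 0 to 9.51, set as the call begins (left out, the last holds). The fingers move at their own pace and stop on an object; the grip force is fixed at half the most. Time passes only in rows, so rows that repeat a pose let the fingers close. It gives the time, the measured TCP pose, the force and the opening at its end, in the units of the state.
- state(): the state, without advancing time (a new reading comes with each control period).
- read_camera(name): name is "side" or "top" or "wrist"; returns the picture (420x560x3 uint8, red, green, blue); there is no depth.
- camera_model(name): a dict with "K" (3x3 intrinsics, pixels), "xyz" and "rotation" of the camera in the world. Camera axes: x right, y up, looking along -z (the intrinsics and any distortion apply to the point x, -y, -z); pixel columns grow to the right and rows downward; lengths in mm; the calibration is good to about 2 mm. A picture is of the moment at which its call begins: read the wrist's pose just before it. camera_model takes no time and is no camera call; for the wrist camera it gives the pose at the moment of the call.
- job_done(): hands the job in, once; it reports no verdict.
The state is a dict: "t": time; "joints": joint angles; "qvel": joint speeds; "tau": joint torques, N m; "eef_pos": TCP position; "tcp_rot": TCP orientation; "ft_force": force on the tool from outside, world axes, zero at the start; "moment": the same for the moment, N m; "opening": opening from 0.0 (shut) to 1.0 (fully open).
Only numpy, scipy, OpenCV 4.12 (cv2) and the standard library are available. Lean on these libraries where they do the work, as an engineer would, in place of code of your own. Each camera call takes 0.05 s, during which the arm holds its last target. There are 200 camera calls.

TASK

Set the small red ratchet jack on the worktop with its saddle under the orange-marked lift point of the plant rack's drooping front rail, and pump its handle until you feel the rail come up tight against the stop blocks on the front posts. Finish while still holding the handle pressed down, so that the jack keeps the rail against its blocks for the screws to be driven. Lift with the jack at the mark only, never touching the rack with the arm, and leave the pliers, knife and jar alone.

Things in the scene. Friction and masses are not known exactly. Their poses are not given: they have to be found in the camera images.
- rack: Low pine plant rack, fixed to the worktop. Four posts 150 mm tall, the front pair 400 mm apart; each front post has a dark stop block inside (underside 107 mm up) and a dowel below on which the drooping rail now lies. Origin on the worktop below the lift point; x into the rack (away from the robot, turned up to 0.2 rad), y along the front rail, z up.
- deck: The rack's deck: pine frame around a white egg-crate grid, 0.8 to 1.8 kg, hinged along its rear edge 250 mm behind the lift point. Origin at the lift point; its x axis droops towards the robot by 0.096 rad at the start and is level when the rail's top is tight against both stop blocks. It falls back when nothing carries it.
- lift (a point): Lift point: centre of the underside of the steel pad (36 mm along rack x, 44 mm along y) under the middle of the front rail; 50 mm above the worktop drooping, 74 mm level. The rail is 40 mm deep, 30 tall, 360 long, with orange tape 30 mm wide on its face and top over the pad. The drooping rail's face begins 23 mm in front of this point; clear below.
- jack: Red ratchet jack, loose, upright, 0.87 kg. Origin on its underside; x forward to the toe, z up. Base plate x -135 to 85 mm, y +-45, 6 thick. Housing of two plates, x -60 to 12, y +-21, up to z 187 mm. Slid in on the worktop, base and toe pass under the rail; where the housing's front edges meet the drooping rail, square on, the saddle is within 2 mm of the lift point.
- jack_grip (a point): Centre of the black carrying grip on top of the jack: a bar 72 mm long (jack x), 26 wide (jack y), 26 tall, 24 mm behind the jack's origin and 214 mm above its underside; 14 mm clear between the bar and the housing's top. Take it from above, fingers closing along jack y.
- saddle (a point): Centre of the top of the round black saddle (32 mm wide) on the jack's toe, 36.5 mm ahead of the jack's origin (60.5 mm ahead of the carrying grip); 30.5 mm above the jack's underside with the ram down, as at the start. Rises with the ram.
- ram: Steel ram with toe and saddle between the housing's plates; origin as the jack's, raised by 0 to 60 mm (rail at its stops: about 43.5). A pawl keeps it from sinking. Teeth every 8 mm: when the handle goes up, the ram settles back on the last tooth passed (about 5 mm lower, from the stops), so the handle must be held to keep the rail at its stops.
- handle: Pump handle: steel lever with a black round grip (22 mm thick, 60 long), pointing back from the housing, away from the toe. Origin on its pivot, 45.5 mm behind the jack's origin, 93 mm above its underside. A spring lifts it when let go. Pressing at the grip takes 2 to 6 N free, 4 to 11 N under load; it stops hard when fully down or when the rail is at its stops.
- handle_grip (a point): Middle of the handle's grip, 125 mm from the pivot, on a line (0.65 - stroke) rad above level; stroke 0 = up, at rest (169 mm above the worktop), 0.60 rad = fully down (99 mm). A full stroke lifts the ram about 20 mm, of which 16 stay (8 if it is cut short); the third full stroke brings the rail up. With the rail at its stops the handle stops short of fully down; press on with about 5 N more.
- pliers: Bystander: pliers with yellow handles, 160 mm long, lying left of the work. Origin under the middle.
- knife: Bystander: grey and black utility knife, 180 mm long, 22 tall, lying on the right. Origin under the middle.
- jar: Bystander: empty glass jar, 84 mm wide, 105 mm tall, standing on the left. Origin under its centre.

How it is judged:
By the outcome, as a careful person would: the job done as asked, in the order asked, and still so for the second after the job is handed in, while the arm keeps its last pose, push and grip.
It also fails if it takes over 50 s, if anything falls off the work surface, if the arm or the gripper's body presses on something with over 40 N, if the wrist force passes 120 N, or if a joint passes its speed limit or range.

## Working session

There is one attempt and no reset: what is moved stays moved. The work goes in short steps, Python scripts to look and compute and a tool call to move; the robot and the scene stay as the last step left them, time stands still between calls to the robot, and variables do not carry over. Pictures are saved under pics/ and viewed, about 8 in all and at most 12, crops included, and the job is handed in when it is done.

Besides the shell and the picture viewer there is one more tool, called as a command line: name --pt "numbers of a row" for each row, then --argument value for the rest. arm_command: Moves the arm, as the interface text tells. Its arguments: {"type":"object","properties":{"steps":{"type":"array"},"jaw":{"type":"number"}},"required":["steps"]}

```bash
ls; mkdir -p pics; python3 - <<'E'
from cell import *
import cv2
s=state();print(s); print(env.grip_point_offset)
for n in("top","side"):
    cv2.imwrite(f"pics/{n}0.png",read_camera(n)[:,:,::-1]); print(n,camera_model(n))
E
```

```text
pics
{'t': 0.0, 'joints': array([ 1.23638666e+00,  4.91559150e-01,  1.55949046e+00, -2.54345389e-05,
        1.09171463e+00, -1.05624914e-01]), 'qvel': array([0.00053612, 0.00055174, 0.0001862 , 0.00102406, 0.00125218,
       0.00187939]), 'tau': array([ 1.09577456e-05, -6.12644291e+01, -2.58168054e+01,  6.92742504e-02,
        4.83084284e-02, -6.82182963e-05]), 'eef_pos': array([141.72561355, 608.67065076, 404.14775937]), 'tcp_rot': array([-3.14149157e+00,  1.16743324e-03,  1.34202337e+00]), 'ft_force': array([ 0.23835579, -0.64588876, -0.45638696]), 'moment': array([-0.06581203,  0.00064552,  0.00023153]), 'opening': 1.003493899853008}
171.3
top {'K': array([[474.04211917,   0.        , 283.27959375],
       [  0.        , 474.04211917, 211.06484037],
       [  0.        ,   0.        ,   1.        ]]), 'xyz': array([ 413.9776314 ,  -43.57217495, 1581.47955541]), 'rotation': array([ 0.0855904 ,  0.01370157, -1.58697603])}
side {'K': array([[521.68878728,   0.        , 277.37528648],
       [  0.        , 521.68878728, 211.47719601],
       [  0.        ,   0.        ,   1.        ]]), 'xyz': array([  434.84472769, -1101.10848268,  1374.73821454]), 'rotation': array([ 0.711882  ,  0.01383837, -0.11341196])}
```

View pics/top0.png

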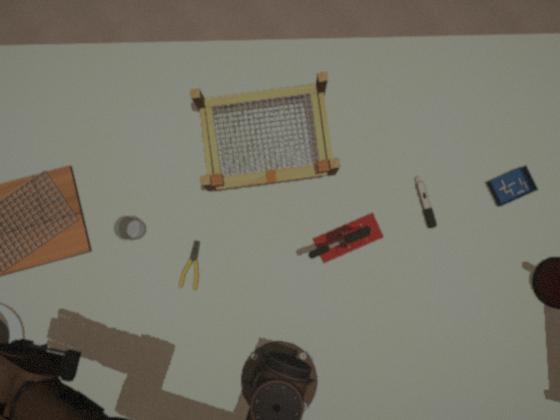

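View pics/side0.png

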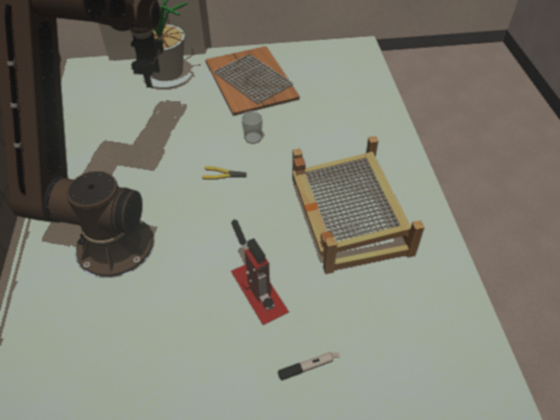

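The top view shows the rack at (265,140), its orange tape at (270,176) and the jack at (348,238), with the jack's handle pointing left and its toe right. The side view agrees. I'll enlarge crops to get positions.

```bash
cat > h.py <<'E'
import numpy as np,cv2
from cell import *
from scipy.spatial.transform import Rotation as R
def ray(c,u,v):
    K=c["K"]; d=np.array([(u-K[0,2])/K[0,0],-(v-K[1,2])/K[1,1],-1.])
    return R.from_euler('xyz',c["rotation"]).apply(d)
def at(c,u,v,z):
    d=ray(c,u,v); return c["xyz"]+d*(z-c["xyz"][2])/d[2]
def proj(c,p):
    q=R.from_euler('xyz',c["rotation"]).inv().apply(np.asarray(p,float)-c["xyz"]); K=c["K"]
    return np.array([K[0,2]-K[0,0]*q[...,0]/q[...,2],K[1,2]+K[1,1]*q[...,1]/q[...,2]]).T
def crop(img,u,v,w,h,s,f):
    cv2.imwrite(f,cv2.resize(img[v:v+h,u:u+w,::-1],None,fx=s,fy=s,interpolation=cv2.INTER_CUBIC))
E
python3 - <<'E'
import cv2
a=cv2.imread('pics/top0.png')[155:275,195:395]
b=cv2.imread('pics/side0.png')[215:335,215:315]
cv2.imwrite('pics/c1.png',cv2.resize(a,None,fx=4,fy=4,interpolation=2))
cv2.imwrite('pics/c2.png',cv2.resize(b,None,fx=5,fy=5,interpolation=2))
E
```

```text
(no output)
```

View pics/c1.png

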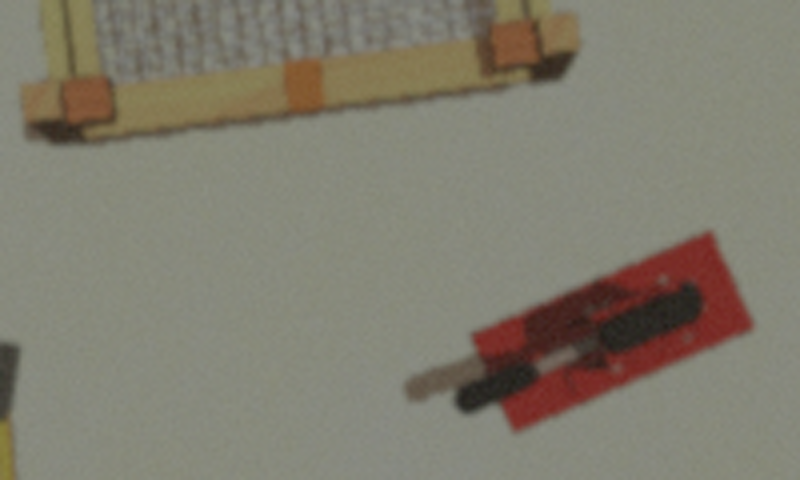

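```bash
python3 - <<'E'
from h import *
c=camera_model("top")
f=lambda u,v,z: at(c,u/4+195-.4,v/4+155-.4,z)
P=np.array([f(*p,6) for p in((472,335),(713,232),(753,327),(515,432))])
ctr=P.mean(0); e1=(P[1]+P[2]-P[0]-P[3])[:2]; yaw=np.arctan2(e1[1],e1[0])
print(P.round(),"L",np.linalg.norm(e1)/2,"W",np.linalg.norm(P[0]-P[3]),np.linalg.norm(P[1]-P[2]))
u=np.array([np.cos(yaw),np.sin(yaw)]); o=ctr[:2]+25*u
print("jack",o,"yaw",yaw,"grip",o-24*u, proj(c,[*(o-24*u),227])*4-np.array([195,155])*4)
# rail top front edge & tape
a,b=f(85,139,83)if 0 else f(110,134,83),f(480,92,83)
d=(b-a)[:2]; ry=np.arctan2(-d[1],-d[0]); print("rail front edge yaw",ry-np.pi/2)
t=[f(*p,83) for p in((286,63),(320,60),(322,108),(288,113))]
print("tape",np.array(t).round(1),np.mean(t,0))
# stop block tops / posts z=150
p1,p2=f(88,98,150),f(515,43,150); print(p1,p2,np.arctan2(*(p1-p2)[1::-1])-0, np.linalg.norm(p1-p2),(p1+p2)/2)
s=state();print(R.from_euler('xyz',s['tcp_rot']).as_matrix().round(3))
E
```

```text
[[ 457. -120.    6.]
 [ 539. -322.    6.]
 [ 460. -353.    6.]
 [ 376. -154.    6.]] L 216.85432120392414 W 87.311547202946 85.09506002973193
jack [ 467.64131521 -260.15151114] yaw -1.1792697460716741 grip [ 458.48291713 -237.96764889] [650.97170408 319.82564597]
rail front edge yaw 0.09583820887377237
tape [[ 6.745e+02  2.770e+01  8.300e+01]
 [ 6.764e+02  5.000e-01  8.300e+01]
 [ 6.377e+02 -6.000e-01  8.300e+01]
 [ 6.341e+02  2.660e+01  8.300e+01]] [655.68616219  13.56603069  83.        ]
[638.63525087 176.14134676 150.        ] [ 675.04191416 -150.53444412  150.        ] 1.6817841988735691 328.6982164178444 [656.83858252  12.80345132 150.        ]
[[ 0.227  0.974 -0.   ]
 [ 0.974 -0.227 -0.001]
 [-0.001 -0.    -1.   ]]
```

View pics/c2.png

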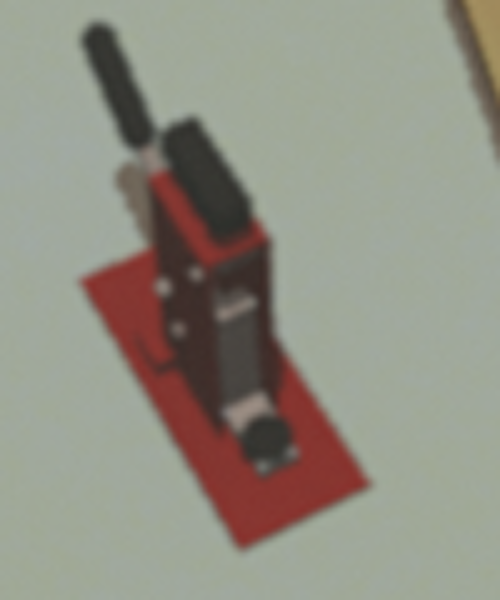

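The crop shows the saddle and toe pointing towards the camera, with the ram down. The jack is at about (468,-260) with yaw -1.18, and the lift point at about (659,14) with rack yaw about 0.105. Next I'll compute the move above the grip.

```bash
cat >> h.py <<'E'
def rows(*targets):
    "targets (x,y,z TCP, yaw of tool x), tool down -> rows in cm, deg from present pose"
    s=state(); R0=R.from_euler('xyz',s['tcp_rot']); R0=R.from_euler('xyz',[np.pi,0,s['tcp_rot'][2]])
    for x,y,z,w in targets:
        d=R0.inv().apply(np.array([x,y,z])-s['eef_pos'])/10
        r=(R0.inv()*R.from_euler('xyz',[np.pi,0,w])).as_rotvec(degrees=True)
        print(np.r_[d,r].round(2).tolist())
E
python3 - <<'E'
from h import *
rows((450,350,470,.9),(520,0,470,.6),(458.5,-238,470,.392))
E
```

```text
[-18.2, 35.89, -6.58, 0.0, -0.0, 25.32]
[-50.7, 50.65, -6.58, -0.0, -0.0, 42.51]
[-75.28, 50.05, -6.58, 0.0, -0.0, 54.43]
```

arm_command --pt "-18.2 35.9 -6.6 0 0 25" --pt "-18.2 35.9 -6.6 0 0 25" --pt "-18.2 35.9 -6.6 0 0 25" --pt "-18.2 35.9 -6.6 0 0 25" --pt "-18.2 35.9 -6.6 0 0 25" --pt "-18.2 35.9 -6.6 0 0 25" --pt "-18.2 35.9 -6.6 0 0 25" --pt "-18.2 35.9 -6.6 0 0 25" --pt "-18.2 35.9 -6.6 0 0 25" --pt "-18.2 35.9 -6.6 0 0 25" --pt "-18.2 35.9 -6.6 0 0 25" --pt "-18.2 35.9 -6.6 0 0 25" --jaw 9.5

```text
t: 1.1
eef_pos: [451.2, 348.9, 470.5]
tcp_rot: [-3.141, 0.0, 0.903]
ft_force: [-0.3, -0.2, -0.7]
opening: 0.999
```

```bash
python3 - <<'E'
from h import *
print(state()['eef_pos'],state()['tcp_rot'],state()['t'])
rows((520,0,470,.6),(458.5,-238,470,.392))
E
```

```text
[451.15651951 348.91774069 470.5017359 ] [-3.14132388e+00  2.32983703e-04  9.02638127e-01] 1.1
[-23.12, 27.02, 0.05, -0.0, -0.0, 17.34]
[-45.62, 36.94, 0.05, 0.0, -0.0, 29.26]
```

arm_command --pt "-23 27 0 0 0 17" --pt "-23 27 0 0 0 17" --pt "-23 27 0 0 0 17" --pt "-23 27 0 0 0 17" --pt "-23 27 0 0 0 17" --pt "-23 27 0 0 0 17" --pt "-23 27 0 0 0 17" --pt "-23 27 0 0 0 17" --pt "-45.6 36.9 0 0 0 29.3" --pt "-45.6 36.9 0 0 0 29.3" --pt "-45.6 36.9 0 0 0 29.3" --pt "-45.6 36.9 0 0 0 29.3"

```text
t: 2.1
eef_pos: [479.7, -139.9, 470.4]
tcp_rot: [-3.141, 0.0, 0.395]
ft_force: [1.2, -0.7, -0.7]
opening: 1.001
```

```bash
python3 - <<'E'
from h import *
print(state()['eef_pos'],state()['tcp_rot'],state()['t'])
rows((458.5,-238,470,.392))
E
```

```text
[ 479.70312906 -139.87321455  470.43084414] [-3.14090719e+00  2.12300137e-04  3.95365050e-01] 2.1
[-5.74, 8.24, 0.04, 0.0, -0.0, 0.19]
```

arm_command --pt "-5.0 7.0 0 0 0 0" --pt "-5.0 7.0 0 0 0 0" --pt "-5.0 7.0 0 0 0 0" --pt "-5.0 7.0 0 0 0 0" --pt "-5.0 7.0 0 0 0 0" --pt "-5.0 7.0 0 0 0 0"

```text
t: 2.6
eef_pos: [461.6, -221.7, 470.6]
tcp_rot: [-3.141, -0.0, 0.396]
ft_force: [0.1, 0.7, -0.1]
opening: 1.003
```

```bash
python3 - <<'E'
from h import *
s=state();print(s['eef_pos'],s['tcp_rot'],s['t'])
c=camera_model("wrist"); im=read_camera("wrist"); cv2.imwrite("pics/w1.png",im[:,:,::-1]); print(c)
u=np.array([np.cos(-1.179),np.sin(-1.179)]);o=np.array([467.6,-260.2])
print("bar ends",proj(c,[[*(o+k*u),227] for k in(-60,12)]),"saddle",proj(c,[*(o+36.5*u),30.5]))
rows((458.5,-238,470,.392))
E
```

```text
[ 461.55011436 -221.65990649  470.6030987 ] [-3.14104376e+00 -1.58870924e-05  3.96056552e-01] 2.6
{'K': array([[371.65080252,   0.        , 277.63168201],
       [  0.        , 371.65080252, 210.57468867],
       [  0.        ,   0.        ,   1.        ]]), 'xyz': array([ 430.29183563, -148.26460127,  449.40916092]), 'rotation': array([-0.28543896, -0.00092779,  0.39615369])}
bar ends [[263.52072994 198.77067007]
 [264.19887371 302.46800686]] saddle [269.85268155 235.58526353]
[-0.92, 1.39, 0.07, 0.0, -0.0, 0.26]
```

View pics/w1.png

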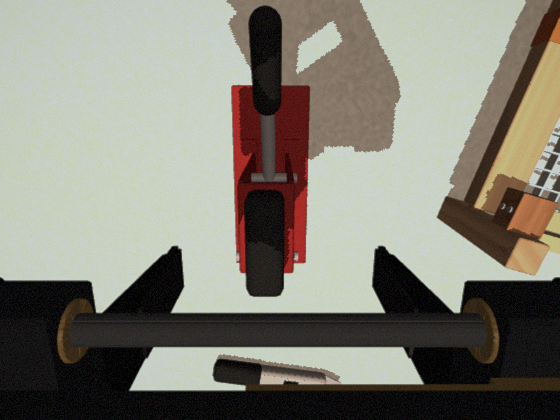

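The wrist view shows the jack upright, its bar spanning rows 190–296 at column 265. That is about 5 mm further back than estimated. The bar is clear between the fingers, so I'm descending.

arm_command --pt "-0.9 0.9 0 0 0 0.2" --pt "-0.9 0.9 3 0 0 0.2" --pt "-0.9 0.9 6 0 0 0.2" --pt "-0.9 0.9 8.5 0 0 0.2" --pt "-0.9 0.9 8.5 0 0 0.2" --pt "-0.9 0.9 8.5 0 0 0.2"

```text
t: 3.15
eef_pos: [456.6, -234.9, 385.6]
tcp_rot: [-3.14, 0.001, 0.392]
ft_force: [1.3, 0.5, 0.7]
opening: 0.997
```

arm_command --pt "0 0 0 0 0 0" --pt "0 0 0 0 0 0" --pt "0 0 0 0 0 0" --pt "0 0 0 0 0 0" --pt "0 0 0 0 0 0" --pt "0 0 0 0 0 0" --pt "0 0 0 0 0 0" --pt "0 0 0 0 0 0" --pt "0 0 0 0 0 0" --pt "0 0 0 0 0 0" --jaw 0

```text
t: 3.98
eef_pos: [456.3, -235.0, 385.6]
tcp_rot: [-3.141, 0.0, 0.391]
ft_force: [1.0, 0.2, -0.2]
opening: 0.359
```

```bash
python3 - <<'E'
from h import *
s=state();print(s['eef_pos'],s['tcp_rot'],s['t'],s['opening']*95,s['ft_force'])
rows((457,-233,395,.392),(519,0,395,1.676))
E
```

```text
[ 456.3235141  -234.99429893  385.64761343] [-3.14137852e+00  1.03543428e-05  3.90808031e-01] 3.9833 34.07960207836001 [ 0.99817659  0.22841692 -0.17011944]
[0.14, -0.16, -0.94, 0.0, 0.0, -0.07]
[14.75, -19.34, -0.94, 0.0, 0.0, -73.64]
```

arm_command --pt "0 0 0 0 0 0" --pt "0 0 0 0 0 0" --pt "0 0 0 0 0 0" --pt "0 0 0 0 0 0" --pt "0 0 -0.5 0 0 0" --pt "0 0 -1 0 0 0" --pt "0 0 -1.0 0 0 0" --jaw 0

```text
t: 4.57
eef_pos: [456.3, -235.0, 396.3]
tcp_rot: [3.142, -0.0, 0.391]
ft_force: [0.1, -0.4, -8.5]
opening: 0.271
```

arm_command --pt "1.2 -1.6 0 0 0 -6" --pt "2.4 -3.2 0 0 0 -12" --pt "3.7 -4.8 0 0 0 -18" --pt "4.9 -6.4 0 0 0 -24.5" --pt "6.1 -8.0 0 0 0 -30.5" --pt "7.3 -9.6 0 0 0 -36.5" --pt "8.6 -11.2 0 0 0 -43" --pt "9.8 -12.8 0 0 0 -49" --pt "11.0 -14.4 0 0 0 -55" --pt "12.2 -16.0 0 0 0 -61" --pt "13.5 -17.7 0 0 0 -67.5" --pt "14.7 -19.3 0 0 0 -73.6"

```text
t: 5.57
eef_pos: [518.7, 0.5, 395.5]
tcp_rot: [-3.141, -0.0, 1.681]
ft_force: [0.2, -0.0, -8.1]
opening: 0.27
```

arm_command --pt "0 0 0 0 0 0" --pt "0 0 0 0 0 0" --pt "0 0 0 0 0 0" --pt "0 0 0 0 0 0"

```text
t: 5.9
eef_pos: [518.6, -1.1, 395.6]
tcp_rot: [-3.141, -0.0, 1.674]
ft_force: [0.2, -0.4, -8.6]
opening: 0.27
```

```bash
python3 - <<'E'
from h import *
s=state();print(s['eef_pos'],s['tcp_rot'],s['t'],s['opening']*95,s['ft_force'])
a=read_camera("top"); c=camera_model("wrist"); b=read_camera("wrist")
A=cv2.resize(a[150:270,205:345],None,fx=4,fy=4,interpolation=2)
B=b
cv2.imwrite("pics/p2.png",A[:,:,::-1]); cv2.imwrite("pics/w2.png",B[:,:,::-1]); print(c)
rows((519,0,395,1.676))
E
```

```text
[518.55637632  -1.06964171 395.62496878] [-3.14119400e+00 -3.41031213e-07  1.67377435e+00] 5.9 25.68183493466895 [ 0.18285135 -0.44983694 -8.5838691 ]
{'K': array([[371.65080252,   0.        , 277.63168201],
       [  0.        , 371.65080252, 210.57468867],
       [  0.        ,   0.        ,   1.        ]]), 'xyz': array([439.06128361,  -9.0625959 , 374.46175818]), 'rotation': array([-2.85355895e-01,  1.44944615e-03,  1.67376067e+00])}
[0.11, 0.05, 0.07, 0.0, 0.0, -0.13]
```

View pics/w2.png

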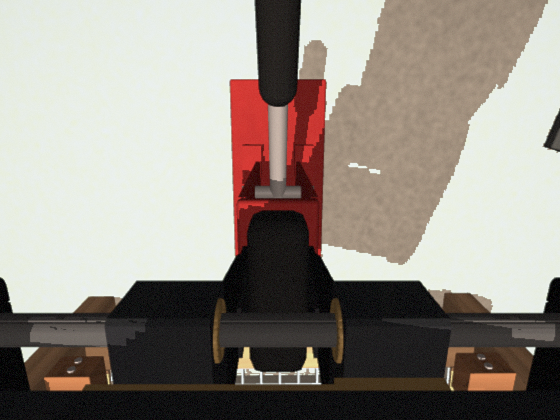

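View pics/p2.png

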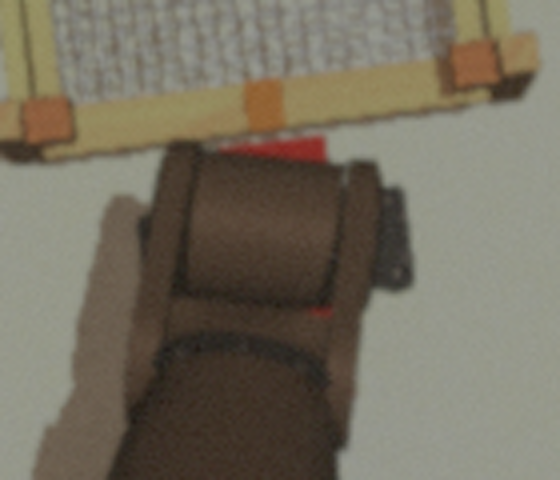

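The wrist view shows the bar at rows 212–372 and column 277, with the rack's orange front blocks near (75,378) and (485,372), nearly symmetric about the jack. The top view shows the jack's toe just short of the rail, with the tape at (264,105) in the crop.

```bash
python3 - <<'E'
from h import *
c=camera_model("wrist")
e=np.array([at(c,277,212,237),at(c,277,372,237)]); print("bar ends",e.round(1),"mid",e.mean(0).round(1),np.linalg.norm(e[0]-e[1]))
b=np.array([at(c,75,368,150),at(c,484,363,150)]); print("blocks",b,b.mean(0),np.arctan2(*(b[0]-b[1])[:2][::-1])-np.pi/2)
t=camera_model("top")
f=lambda u,v,z: at(t,u/4+205-.4,v/4+150-.4,z)
tape=np.array([f(*p,83) for p in((247,83),(282,79),(283,128),(247,133))]);print("tape",tape.round(1),tape.mean(0))
p=np.array([f(47,119,150),f(475,64,150)]);print("blocks top",p,np.arctan2(*(p[0]-p[1])[:2][::-1])-np.pi/2)
q=np.array([f(60,157,83),f(470,108,83)]);print("rail edge yaw",np.arctan2(*(q[0]-q[1])[:2][::-1])-np.pi/2)
# jack base from wrist, rear corners at z 16
w=np.array([at(c,231,80,16),at(c,325,80,16)]);print("rear",w.round(1),np.arctan2(*(w[0]-w[1])[:2][::-1])-np.pi/2, np.linalg.norm(w[0]-w[1]))
E
```

```text
bar ends [[479.8  -5.3 237. ]
 [553.2   2.2 237. ]] mid [516.5  -1.5 237. ] 73.76497270611712
blocks [[ 637.14410003 -135.50116058  150.        ]
 [ 602.39359872  155.8220213   150.        ]] [619.76884937  10.16043036 150.        ] -3.022868584593282
tape [[674.5  26.9  83. ]
 [677.2  -1.1  83. ]
 [637.7  -1.3  83. ]
 [634.2  27.4  83. ]] [655.87711862  12.96335918  83.        ]
blocks top [[ 637.87826813  176.90961011  150.        ]
 [ 674.26975441 -150.51637384  150.        ]] 0.11068986790454316
rail edge yaw 0.1018120321407121
rear [[424.8 -53.8  16. ]
 [416.   31.4  16. ]] -3.038624221686007 85.66203366811033
```

arm_command --pt "0 0 0.5 0 0 -0.2" --pt "0 0 0.9 0 0 -0.2" --pt "0 0 1.0 0 0 -0.2" --pt "0 0.8 1.0 0 0 -0.2" --pt "0 2 1.0 0 0 -0.2" --pt "0 3.2 1.0 0 0 -0.2" --pt "0 4.4 1.0 0 0 -0.2" --pt "0 5.6 1.0 0 0 -0.2" --pt "0 6.6 1.0 0 0 -0.2" --pt "0 7.2 1.0 0 0 -0.2" --pt "0 7.4 1.0 0 0 -0.2" --pt "0 7.4 1.0 0 0 -0.2"

```text
t: 7.0
eef_pos: [592.6, 7.1, 385.7]
tcp_rot: [3.141, 0.0, 1.679]
ft_force: [0.3, -0.2, -0.8]
opening: 0.272
```

arm_command --pt "0 0.15 0 0 0 0" --pt "0 0.3 0 0 0 0" --pt "0 0.45 0 0 0 0" --pt "0 0.6 0 0 0 0" --pt "0 0.6 0 0 0 0"

```text
t: 7.42
eef_pos: [598.1, 7.8, 385.7]
tcp_rot: [-3.14, -0.0, 1.679]
ft_force: [-6.2, -0.2, 2.3]
opening: 0.274
```

arm_command --pt "0 0.05 0 0 0 0" --pt "0 0.1 0 0 0 0" --pt "0 0.1 0 0 0 0"

```text
t: 7.67
eef_pos: [598.7, 7.9, 385.8]
tcp_rot: [-3.139, -0.0, 1.679]
ft_force: [-9.4, -2.0, 4.9]
opening: 0.272
```

```bash
python3 - <<'E'
from h import *
s=state();print(s['eef_pos'],s['tcp_rot'],s['t'],s['ft_force'],s['moment'])
E
```

```text
[598.65254351   7.85223991 385.81067362] [-3.13909146e+00 -1.37014581e-04  1.67903340e+00] 7.6667 [-9.44725655 -1.96047278  4.88318583] [-0.2589856   1.9432616   0.06899457]
```

arm_command --pt "0 -0.1 0 0 0 0" --pt "0 -0.1 0 0 0 0" --pt "0 -0.1 0 0 0 0"

```text
t: 7.92
eef_pos: [598.0, 7.8, 385.7]
tcp_rot: [-3.141, -0.0, 1.679]
ft_force: [-5.7, -1.3, 1.3]
opening: 0.27
```

arm_command --pt "0 0 0 0 0 0" --pt "0 0 0 0 0 0" --pt "0 0 0 0 0 0" --pt "0 0 0 0 0 0" --pt "0 0 0 0 0 0" --pt "0 0 0 0 0 0" --pt "0 0 -1.5 0 0 0" --pt "0 0 -4 0 0 0" --pt "0 0 -7 0 0 0" --pt "0 0 -8.5 0 0 0" --pt "0 0 -8.5 0 0 0" --pt "0 0 -8.5 0 0 0" --jaw 7

```text
t: 8.92
eef_pos: [598.1, 7.8, 471.1]
tcp_rot: [3.14, 0.0, 1.679]
ft_force: [0.2, 0.5, -0.7]
opening: 0.737
```

arm_command --pt "0 -3 0 0 0 0" --pt "0 -6 0 0 0 0" --pt "0 -9 0 0 0 0" --pt "0 -12 0 0 0 0" --pt "0 -13 0 0 0 0" --pt "0 -13 0 0 0 0" --pt "0 -13 0 0 0 0" --jaw 0

```text
t: 9.5
eef_pos: [469.4, -6.3, 470.5]
tcp_rot: [3.141, -0.0, 1.678]
ft_force: [0.6, -1.6, 0.5]
opening: 0.301
```

```bash
python3 - <<'E'
from h import *
s=state();print(s['eef_pos'],s['tcp_rot'],s['t'],s['ft_force'])
a=read_camera("side"); c=camera_model("wrist"); b=read_camera("wrist")
A=cv2.resize(a[150:290,215:355],None,fx=3,fy=3,interpolation=2)
cv2.imwrite("pics/p3.png",np.hstack([A,cv2.resize(b,(373,280))[:, :] if 0 else b[:,90:460]])[:,:,::-1])
s=camera_model("side")
L=np.array([658.9,13.5,50]);print("lift side px",(proj(s,L)-[215,150])*3, "wrist cols offset by 420-90")
E
```

```text
[469.41383203  -6.30772127 470.45358761] [ 3.14140414e+00 -1.19156155e-04  1.67843902e+00] 9.5 [ 0.58944286 -1.59333473  0.4575071 ]
lift side px [290.27012882 190.50444159] wrist cols offset by 420-90
```

View pics/p3.png

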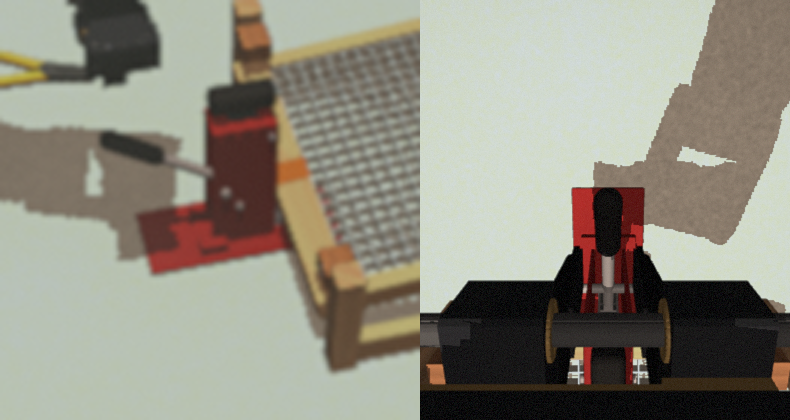

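The side view shows the jack's housing against the rail at the tape, and the pliers are clear. In the wrist view the handle grip is centred at column 278. Next I'll close the fingers and come down onto the handle.

arm_command --pt "0 -0.5 2 0 0 0" --pt "0 -0.5 4 0 0 0" --pt "0 -0.5 6 0 0 0" --pt "0 -0.5 7 0 0 0" --pt "0 -0.5 7 0 0 0" --pt "0 -0.5 7 0 0 0" --pt "0 -0.5 7 0 0 0" --jaw 0

```text
t: 10.18
eef_pos: [464.8, -6.7, 401.1]
tcp_rot: [3.141, 0.0, 1.679]
ft_force: [0.2, -1.0, -0.4]
opening: 0.0
```

arm_command --pt "0 0 1 0 0 0" --pt "0 0 2 0 0 0" --pt "0 0 3 0 0 0" --pt "0 0 4 0 0 0"

```text
t: 10.52
eef_pos: [464.6, -6.8, 361.5]
tcp_rot: [3.139, 0.001, 1.679]
ft_force: [-0.2, -0.1, 4.3]
opening: 0.005
```

arm_command --pt "0 0 1 0 0 0" --pt "0 0 2 0 0 0" --pt "0 0 2.5 0 0 0" --pt "0 0 3.0 0 0 0" --pt "0 0 3.5 0 0 0" --pt "0 0 4.0 0 0 0" --pt "0 0 4.3 0 0 0" --pt "0 0 4.3 0 0 0"

```text
t: 11.18
eef_pos: [464.1, -6.8, 317.6]
tcp_rot: [-3.142, -0.0, 1.679]
ft_force: [0.0, -1.1, 3.8]
opening: 0.003
```

```bash
python3 - <<'E'
from h import *
s=state();print(s['eef_pos'],s['tcp_rot'],s['t'],s['ft_force'],s['opening']*95)
E
```

```text
[464.14994112  -6.76527099 317.61971428] [-3.14157365e+00 -4.23801051e-05  1.67891231e+00] 11.1833 [ 0.02985882 -1.13616969  3.80663807] 0.26185949339394404
```

arm_command --pt "0 0 0.4 0 0 0" --pt "0 0 0.8 0 0 0" --pt "0 0 1.2 0 0 0" --pt "0 0 1.5 0 0 0" --pt "0 0 1.5 0 0 0"

```text
t: 11.6
eef_pos: [464.0, -6.7, 302.7]
tcp_rot: [-3.141, -0.0, 1.679]
ft_force: [-2.8, -1.0, 4.2]
opening: 0.004
```

arm_command --pt "0 0 0.15 0 0 0" --pt "0 0 0.3 0 0 0" --pt "0 0 0.3 0 0 0"

```text
t: 11.85
eef_pos: [464.0, -6.7, 300.2]
tcp_rot: [-3.141, -0.0, 1.679]
ft_force: [-4.0, -2.4, 10.4]
opening: 0.003
```

arm_command --pt "0 0 0.1 0 0 0" --pt "0 0 0.2 0 0 0" --pt "0 0 0.2 0 0 0"

```text
t: 12.1
eef_pos: [463.8, -6.7, 299.2]
tcp_rot: [3.141, 0.0, 1.679]
ft_force: [-9.3, -0.8, 26.9]
opening: 0.005
```

Hard stop at about TCP z 299.5, so the first stroke was full. Raising the handle and starting the second stroke.

arm_command --pt "0 0 -1 0 0 0" --pt "0 0 -3 0 0 0" --pt "0 0 -5 0 0 0" --pt "0 0 -7 0 0 0" --pt "0 0 -9 0 0 0" --pt "0 0 -10 0 0 0" --pt "0 0 -10 0 0 0" --pt "0 0 -10 0 0 0" --pt "0 0 -10 0 0 0"

```text
t: 12.85
eef_pos: [464.0, -6.7, 397.1]
tcp_rot: [-3.141, -0.0, 1.679]
ft_force: [-0.1, -1.0, -0.5]
opening: 0.0
```

```bash
python3 - <<'E'
from h import *
s=state();print(s['eef_pos'],s['tcp_rot'],s['t'],s['ft_force'])
a=read_camera("side"); c=camera_model("wrist"); b=read_camera("wrist")
A=cv2.resize(a[150:290,215:355],None,fx=3,fy=3,interpolation=2)
cv2.imwrite("pics/p4.png",np.hstack([A,b[:,90:460]])[:,:,::-1])
E
```

```text
[463.96290113  -6.69262272 397.07313313] [-3.14101164e+00 -3.24948884e-04  1.67884562e+00] 12.85 [-0.11514053 -0.97431309 -0.52213139]
```

View pics/p4.png

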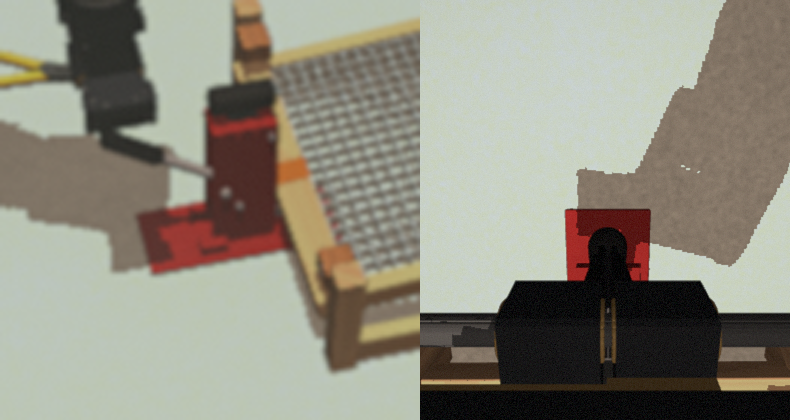

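The jack hasn't moved and the handle is back up at rest with the tip above it. Second stroke.

arm_command --pt "0 0 1.5 0 0 0" --pt "0 0 2.5 0 0 0" --pt "0 0 3.5 0 0 0" --pt "0 0 4.5 0 0 0" --pt "0 0 5.5 0 0 0" --pt "0 0 6.5 0 0 0" --pt "0 0 7.5 0 0 0" --pt "0 0 8.3 0 0 0" --pt "0 0 9 0 0 0" --pt "0 0 9.5 0 0 0" --pt "0 0 9.5 0 0 0" --pt "0 0 9.5 0 0 0"

```text
t: 13.95
eef_pos: [463.6, -6.8, 301.9]
tcp_rot: [-3.138, -0.001, 1.679]
ft_force: [-4.3, -1.4, 6.6]
opening: 0.005
```

arm_command --pt "0 0 0.15 0 0 0" --pt "0 0 0.3 0 0 0" --pt "0 0 0.3 0 0 0"

```text
t: 14.2
eef_pos: [463.8, -6.7, 299.7]
tcp_rot: [-3.14, -0.0, 1.679]
ft_force: [-5.8, -0.8, 18.8]
opening: 0.008
```

Full second stroke: hard stop again, 19 N. Third stroke now, gently near the end.

arm_command --pt "0 0 -1 0 0 0" --pt "0 0 -3 0 0 0" --pt "0 0 -5 0 0 0" --pt "0 0 -7 0 0 0" --pt "0 0 -9 0 0 0" --pt "0 0 -9.7 0 0 0" --pt "0 0 -9.7 0 0 0" --pt "0 0 -9.7 0 0 0" --pt "0 0 -9.7 0 0 0"

```text
t: 14.95
eef_pos: [463.9, -6.7, 395.4]
tcp_rot: [-3.14, -0.001, 1.679]
ft_force: [0.5, -0.1, -0.1]
opening: 0.009
```

arm_command --pt "0 0 1.5 0 0 0" --pt "0 0 2.5 0 0 0" --pt "0 0 3.2 0 0 0" --pt "0 0 3.9 0 0 0" --pt "0 0 4.5 0 0 0" --pt "0 0 5.0 0 0 0" --pt "0 0 5.0 0 0 0"

```text
t: 15.53
eef_pos: [464.0, -6.8, 345.5]
tcp_rot: [-3.14, -0.001, 1.679]
ft_force: [1.5, 0.6, 4.6]
opening: 0.007
```

arm_command --pt "0 0 0.2 0 0 0" --pt "0 0 0.5 0 0 0" --pt "0 0 0.5 0 0 0"

```text
t: 15.78
eef_pos: [464.0, -6.8, 341.3]
tcp_rot: [-3.141, -0.0, 1.679]
ft_force: [0.3, -0.1, 4.1]
opening: 0.004
```

arm_command --pt "0 0 0.2 0 0 0" --pt "0 0 0.4 0 0 0" --pt "0 0 0.4 0 0 0"

```text
t: 16.03
eef_pos: [464.0, -6.8, 337.5]
tcp_rot: [-3.141, -0.0, 1.679]
ft_force: [-1.4, -0.4, 5.5]
opening: 0.003
```

arm_command --pt "0 0 0.2 0 0 0" --pt "0 0 0.4 0 0 0" --pt "0 0 0.4 0 0 0"

```text
t: 16.28
eef_pos: [463.9, -6.8, 333.5]
tcp_rot: [-3.141, -0.0, 1.679]
ft_force: [-1.1, -0.3, 6.0]
opening: 0.008
```

arm_command --pt "0 0 0.2 0 0 0" --pt "0 0 0.3 0 0 0" --pt "0 0 0.3 0 0 0"

```text
t: 16.53
eef_pos: [463.9, -6.8, 330.6]
tcp_rot: [-3.141, -0.0, 1.679]
ft_force: [-2.6, -0.5, 5.6]
opening: 0.002
```

arm_command --pt "0 0 0.1 0 0 0" --pt "0 0 0.2 0 0 0" --pt "0 0 0.2 0 0 0"

```text
t: 16.78
eef_pos: [463.9, -6.7, 328.7]
tcp_rot: [-3.141, -0.0, 1.679]
ft_force: [-1.7, -0.5, 5.5]
opening: 0.002
```

arm_command --pt "0 0 0.2 0 0 0" --pt "0 0 0.3 0 0 0" --pt "0 0 0.3 0 0 0"

```text
t: 17.03
eef_pos: [463.8, -6.8, 325.7]
tcp_rot: [-3.14, -0.0, 1.679]
ft_force: [-3.1, -1.6, 9.4]
opening: 0.007
```

arm_command --pt "0 0 0.2 0 0 0" --pt "0 0 0.3 0 0 0" --pt "0 0 0.3 0 0 0"

```text
t: 17.28
eef_pos: [463.6, -6.8, 323.0]
tcp_rot: [-3.14, -0.0, 1.679]
ft_force: [-5.9, -1.1, 16.4]
opening: 0.007
```

arm_command --pt "0 0 0.15 0 0 0" --pt "0 0 0.2 0 0 0" --pt "0 0 0.2 0 0 0"

```text
t: 17.53
eef_pos: [463.6, -6.8, 321.3]
tcp_rot: [-3.14, -0.0, 1.679]
ft_force: [-6.8, -0.4, 19.5]
opening: 0.004
```

```bash
python3 - <<'E'
from h import *
s=state();print(s['eef_pos'],s['t'],s['ft_force'])
a=read_camera("side"); t=read_camera("top")
A=cv2.resize(a[150:290,215:355],None,fx=4,fy=4,interpolation=2)
cv2.imwrite("pics/p5.png",A[:,:,::-1])
d=cv2.resize(t[150:270,205:345],None,fx=4,fy=4,interpolation=2);cv2.imwrite("pics/p5t.png",d[:,:,::-1])
print(state()['ft_force'])
E
```

```text
[463.59147712  -6.76909327 321.32112573] 17.5333 [-6.8032611  -0.38959193 19.51478783]
[-7.02137316 -1.46733145 18.91197293]
```

View pics/p5.png

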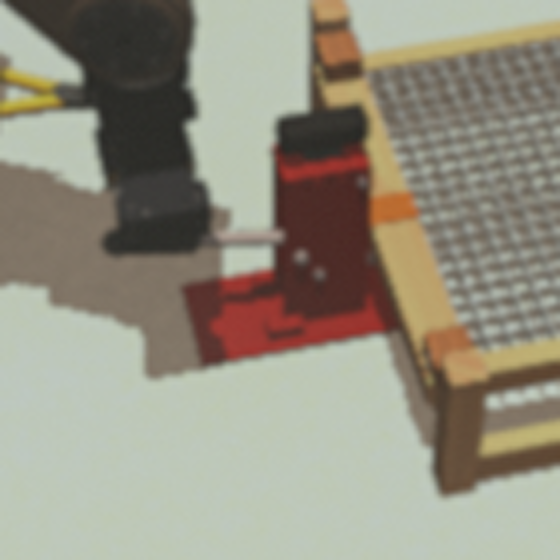

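```bash
python3 - <<'E'
from h import *
s=camera_model("side")
for p in([655.9,13.3,83],[658.9,13.3,107],[658.9,13.3,104]): print((proj(s,p)-[215,150]+.4)*4)
E
```

```text
[386.5033224  230.04971229]
[391.1899247  210.25727135]
[391.05379789 212.71114306]
```

arm_command --pt "0 0 0.1 0 0 0" --pt "0 0 0.1 0 0 0" --pt "0 0 0.1 0 0 0" --pt "0 0 0.1 0 0 0" --pt "0 0 0.1 0 0 0" --pt "0 0 0.1 0 0 0"

```text
t: 18.13
eef_pos: [463.5, -6.8, 320.5]
tcp_rot: [-3.14, -0.0, 1.679]
ft_force: [-7.9, -1.6, 21.8]
opening: 0.005
```

```bash
python3 - <<'E'
from h import *
a=read_camera("side");a=read_camera("side");s=state();print(s['eef_pos'],s['t'],s['ft_force'])
print(job_done()); s=state();print(s['eef_pos'],s['t'],s['ft_force'])
E
```

```text
[463.46523219  -6.78145312 320.52416478] 18.2333 [-8.03236664 -2.13016461 22.38382944]
the job is handed in; nothing more can be done
None
the job is handed in; nothing more can be done
```

The jack is set under the orange mark and the rail is up against its stop blocks. I handed the job in at about 18 s with the arm still pressing the handle down.

- **Placing:** I carried the jack by its grip, set it down in front of the rack and slid it square under the mark until the housing met the rail (about 9 N felt). I then backed off 1 mm and let go.
- **Pumping:** I pressed with closed fingertips. Two full strokes reached the handle's hard stop. On the third, the force rose from about 6 N to 22 N before the end of the handle's travel, which is where the rail meets its blocks.
- **Last checks:** The side picture has the tape about where a level rail should put it: seen at row 207, expected 210 in the crop. The hold was steady at about 22 N over the last readings. The jack stands at the tape, and the arm stayed clear of the rack and of the pliers, knife and jar.
- **Less certain:** The final force built up over about 4 mm rather than sharply as at the handle's own stop. The tightness is therefore judged from the force and the picture together. I didn't measure the saddle directly under the pad, only the housing's contact with the rail.

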